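Hitch the pull bar to the stock dolly

ROBOT

A 7-joint arm with a two-finger parallel gripper is mounted at the origin on the work surface. World frame = base frame: x ahead of the robot, y to its left, z up, the work surface at z = 0. Lengths are in m, angles in rad, forces in N, time in s.
With the tool pointing down it reaches from about 0.375 to 0.925 m from the base axis. Payload 3.1 kg.
Tool frame: the origin (TCP) lies between the finger pads; the fingertips stand 19 mm ahead of it and the grasp point (between the pads) is the TCP; z points along the fingers, y is the direction in which the jaws open and shut (so a half turn about z gives the same grasp; the last joint's range is limited). The gripper opens to 85 mm and grips with 20 to 120 N. Pads are 22 mm wide; open, the fingers measure 114 mm over their backs; the gripper's body (76 mm by 85 mm) begins 54 mm behind the grasp point. The pads swing forward as they close: fully open they stand 13 mm farther back than shut.
Start: joints at [-1.388, 0.383, 0.044, 1.598, -0.018, 1.161, -0.05], TCP at [0.18, 0.625, 0.25] pointing down, gripper open.
Joint ranges: [-2.61, 2.61], [-0.41, 2.15], [-1.48, 1.57], [0, 2.5], [-1.57, 4.71], [0.05, 1.97], [-2.85, 2.85]. Speed limits (rad/s): [2.79, 2.79, 3.14, 3.14, 3.14, 3.14, 3.14].

INTERFACE

Orientations are given as a unit quaternion [x, y, z, w].
In Python, from bench import move_ptp, movel, move_j, move_gripper, pause, inverse_kinematics, read_camera, camera_params, MotionError, sign_off, look_for, tip_of, read_time_s, read_qpos, read_joint_vel, read_effort, read_eef_pos, read_tcp_rot, read_ft_force, read_ft_torque, read_finger_gap gives the robot as it stands. Calls block until the motion is done:
- move_ptp(position, orientation): joint-space move of the TCP to a pose.
- movel(position, orientation=None, speed=0.15): straight line of the TCP; orientation=None keeps the orientation; speed is the mean speed in m/s.
- move_j(angles): joint-space move.
- move_gripper(opening, effort=None): finger opening in m; effort is the grip in N (None keeps the last); returns when the fingers have stopped.
- pause(seconds).
- inverse_kinematics(position, orientation): joint angles nearest the present ones, or None.
- read_camera(name): name is "scene" or "side" or "wrist"; returns the picture (420x560x3 uint8, red, green, blue); there is no depth.
- camera_params(name): a dict with "K" (3x3 intrinsics, pixels), "camera_from_world" (4x4, takes a point from world to camera coordinates). Camera axes: x right, y down, z forward; pixel columns grow to the right and rows downward; lengths in m; the calibration is good to about 2 mm. The wrist camera is an equidistant fisheye: a pixel r from the principal point sees the ray r / f radians off the axis. A picture is of the moment at which its call begins: read the wrist's pose just before it. camera_params takes no time and is no camera call; for the wrist camera it gives the pose at the moment of the call.
A pose or a line that the arm cannot do raises MotionError and nothing moves.
- sign_off(): hands the job in, once; it reports no verdict.
Trained networks look in the newest picture that a camera, given by its name, has taken for a name from the list of things; names that differ only in an ending like _2 or _b are one class to them, and where a whole thing is asked for, a point or a joint stands for the part that bears it (a point fixed in the world has none). Each returns a list of dicts, best first, with "confidence" (0 to 1); they miss things now and then, are a little off and sometimes report something else, mostly with a low value. They report only what shows in the picture. A call takes as long as a camera call.
- look_for(camera, name): "at" ([column, row] in pixels, amid what is visible of it).
- tip_of(camera, name): "at" ([column, row] in pixels: a listed point, or the origin of a listed thing).
Readings, each from a call of its own:
- read_time_s(): time.
- read_qpos(): joint angles.
- read_joint_vel(): joint speeds.
- read_effort(): joint torques, N m.
- read_eef_pos(): TCP position.
- read_tcp_rot(): TCP orientation.
- read_ft_force(): force on the tool from outside, world axes, zero at the start.
- read_ft_torque(): the same for the moment, N m.
- read_finger_gap(): finger opening in m.
Only numpy, scipy, OpenCV 4.12 (cv2) and the standard library are available. Lean on these libraries where they do the work, as an engineer would, in place of code of your own. Each camera call takes 0.05 s, during which the arm holds its last target. There are 200 camera calls.

TASK

Hitch the pull bar to the parked stock dolly: raise the coupler's handle, lower the coupler onto the dolly's hitch ball and press it down until it is fully home (its indicator pin up flush), then press the handle down flat to lock it. Feel your way and do not ram it: a firm push is enough, never more than about 40 N on the ball. Leave the bar locked on with its grip end resting on the platform, and leave the things round about where they are.

Things in the scene. Friction and masses are not known exactly. Their poses are not given: they have to be found in the camera images.
- dolly: low dolly, wheels locked, fixed: steel frame, plywood deck 480 x 350 mm, flat cartons. Origin on the platform under its hitch ball, x from ball to dolly, z up. Flat tongue plate 60 mm wide, top 26 mm up, from 30 mm before the ball back to the frame, carries the ball. Frame starts 122 mm behind the ball, 143 mm high; cartons start 300 mm behind it, up to 233 mm high
- hitch (a point): nominal centre of the 40 mm steel hitch ball, 80 mm above the platform, axes as the dolly's. The stud (16 mm stem, nut top 34 mm above the platform) is adjustable in a slot and on its thread: the real ball is up to 5 mm nearer or farther along x and up to 10 mm higher or lower than this point, which the reading does not show; it is clamped and does not give
- pull_bar: loose pull bar, 0.65 to 1 kg, 380 mm long, origin and axes as socket; starts flat on the platform. Centre of mass 90 mm behind the socket centre. A 22 mm square tube (axis 8 mm below the socket centre) ends 335 mm behind the socket in a rubber cross grip (28 mm thick, 110 mm wide). It may turn and tip on the ball; home, grip end on the platform, it slopes 7 to 11 degrees down to the grip end
- socket (a point): centre of the ball socket in the coupler head, 28 mm above the platform when flat; z up through the head's top, x along the bar away from the grip end. Aluminium head: flat cheeks 58 mm apart across y to grasp it by (x from -26 to 14 mm, z from -9 to 21 mm); mouth 28 mm below the centre, 63 mm wide outside, flared inside from 56 mm to a 43 mm bore. Home, it is at the ball's centre
- head_top (a point): middle of the coupler head's flat round top (42 mm diameter), 26 mm above the socket centre. A stiff anti-rattle buffer stands 12 mm down out of the crown inside: under its own weight the coupler perches on it, 12 mm above home; a steady push of about 5 to 12 N straight down here pushes the buffer in (it stays in) until the crown bears on the ball and the push rises steeply: home
- handle (a joint): angle of the coupler's steel handle about its pin: 0 is down flat along the bar (locked, claw under the ball), grows as the free end is raised, stop at 1.1. Stiff: stays where it is left, moves at about 4 N at the grip point. Above 0.5 its claw clears the socket; handle down, the ball cannot enter; if the coupler is not home the claw meets the ball and the handle will not go flat
- indicator (a joint): coupling indicator, a brass pin beside the middle of the head's top, carried by the buffer inside the crown: 0 with the buffer out (pin sunk 12 mm in its hole), grows in metres as the ball pushes the buffer in; 0.012 with the coupler home, the pin then flush with the top. Home enough above 0.0105. It shows nothing until the ball touches the buffer
- handle_grip (a point): grip point of the handle, centre of its blade (26 mm wide along y, 7 mm thick), 85 mm from the pin; with the handle down it is 119 mm behind the socket centre and 16 mm above it, and the blade is 9 mm clear above the bar's tube; rounded end 27 mm further on. Axes turn with the handle, x towards the pin
- handle_pin (a point): the handle's hinge pin, 34 mm behind the socket centre and 10 mm above it; the hinge axis is the pull bar's y axis
- tape_roll: bystander: roll of brown packing tape lying flat, 96 mm diameter, 48 mm high, origin under its centre
- reel: bystander: blue component reel lying flat, 178 mm diameter, 13 mm high, origin under its centre
- mug: bystander: white mug, 76 mm diameter, 85 mm high, origin under its centre
- spanner: bystander: open-ended spanner 170 mm long lying flat, origin under its middle

How it is judged:
On the way, in this order (a step that is already met when the one before it is completed fails the run):
1. the coupler's handle is raised (above 0.6 rad) (value of joint handle above 0.6 rad), for 0.2 s.
2. the coupler is down home on the ball, handle still raised (horizontal distance between socket and hitch below 0.01 m and z of socket in the frame of hitch between -0.0125 and 0.0115 m and value of joint indicator above 0.0105 m and value of joint handle above 0.4 rad), for 0.2 s.
At the end, for the whole second after the job is handed in: Handle flat (below 0.05 rad), coupler home on the ball (indicator above 10.5 mm; socket within 10 mm of the nominal ball centre in plan, at most 11.5 mm above and 12.5 mm below it), the bar right way up (within 0.3 rad), its grip end resting on the platform, at rest (value of joint handle below 0.05 rad and value of joint indicator above 0.0105 m and horizontal distance between socket and hitch below 0.01 m and z of socket in the frame of hitch between -0.0125 and 0.0115 m and angle between pull_bar's own z axis and vertical below 0.3 rad and linear speed of pull_bar below 0.02 m/s); the robot touches nothing.
It fails at once if the pull bar bears on the ball or dolly with more than 40 N (contact force between pull_bar and dolly above 40 N).
It fails at once if a bystander is moved by more than 20 mm (distance of any of tape_roll, reel, mug, spanner from where it was at the start of the episode above 0.02 m).
It also fails if it takes over 72 s, if anything falls off the work surface, if the arm or the gripper's body presses on something with over 40 N, if the wrist force passes 120 N, or if a joint passes its speed limit or range.

## Working session

There is one attempt and no reset: what is moved stays moved. The work goes in short steps, each a Python script; the robot and the scene stay as the last script left them, time stands still between calls to the robot, and variables do not carry over. Pictures are saved under pics/ and viewed, about 8 in all and at most 12, crops included, and the job is handed in when it is done.

```bash
mkdir -p pics; ls
cat > h.py <<'E'
import numpy as np, cv2
from bench import *
from scipy.spatial.transform import Rotation as R
def ray(cam,px,P=None):
    P=P or camera_params(cam);K=np.array(P["K"]);T=np.array(P["camera_from_world"])
    x=(px[0]-K[0,2])/K[0,0];y=(px[1]-K[1,2])/K[1,1]
    if cam=="wrist":
        r=np.hypot(x,y);s=np.sin(r)/r if r>1e-9 else 1;d=np.array([x*s,y*s,np.cos(r)])
    else: d=np.array([x,y,1.])
    d=T[:3,:3].T@d; return -T[:3,:3].T@T[:3,3], d/np.linalg.norm(d)
def at_z(cam,px,z,P=None):
    o,d=ray(cam,px,P);return o+d*(z-o[2])/d[2]
def tri(rs):
    A=0;b=0
    for o,d in rs:
        M=np.eye(3)-np.outer(d,d);A=A+M;b=b+M@o
    p=np.linalg.solve(A,b);return p,[float(np.linalg.norm((np.eye(3)-np.outer(d,d))@(p-o))) for o,d in rs]
def proj(cam,p,P=None):
    P=P or camera_params(cam);K=np.array(P["K"]);T=np.array(P["camera_from_world"]);c=T[:3,:3]@p+T[:3,3]
    if cam=="wrist":
        r=np.hypot(c[0],c[1]);c=np.array([c[0]/r,c[1]/r,1])*[np.arctan2(r,c[2])]*2+[0] if 0 else np.r_[c[:2]/r*np.arctan2(r,c[2]),1]
    return (K@(c/c[2]))[:2]
def save(cam,fn,im=None):
    cv2.imwrite("pics/"+fn,cv2.cvtColor(read_camera(cam) if im is None else im,cv2.COLOR_RGB2BGR))
E
cat > s1.py <<'E'
from h import *
np.set_printoptions(precision=4,suppress=True)
ims=[]
for c in ["scene","side","wrist"]:
    im=read_camera(c);save(c,f"{c}1.png",im)
    for n in ["hitch","dolly","socket","head_top","handle_grip","handle_pin","pull_bar","tape_roll","reel","mug","spanner"]:
        l=tip_of(c,n); print(c,n,[(np.round(d["at"],1).tolist(),round(d["confidence"],2)) for d in l[:2]], at_z(c,l[0]["at"],{"hitch":.08,"socket":.028,"head_top":.054,"handle_grip":.044,"handle_pin":.038,"pull_bar":.028}.get(n,0)) if l else "")
print(read_time_s(),read_qpos(),read_eef_pos(),read_tcp_rot(),read_ft_force())
E
python3 s1.py
```

```text
pics
scene hitch [([305.0, 251.4], 0.76)] [0.626  0.1821 0.08  ]
scene dolly [([306.8, 263.9], 0.77)] [0.6183 0.1913 0.    ]
scene socket [([229.7, 217.2], 0.79), ([228.5, 183.6], 0.32)] [ 0.5742 -0.1018  0.028 ]
scene head_top [([229.1, 210.5], 0.71)] [ 0.567  -0.1058  0.054 ]
scene handle_grip [([231.0, 182.3], 0.59)] [ 0.449  -0.1602  0.044 ]
scene handle_pin [([229.5, 208.9], 0.73)] [ 0.5503 -0.1142  0.038 ]
scene pull_bar [([231.9, 216.6], 0.86), ([226.7, 215.6], 0.54)] [ 0.569  -0.0963  0.028 ]
scene tape_roll [([144.6, 222.9], 0.92)] [ 0.6958 -0.3613  0.    ]
scene reel [([405.1, 243.9], 0.83), ([229.4, 215.7], 0.42)] [0.4163 0.4562 0.    ]
scene mug [([402.8, 303.1], 0.57)] [0.6251 0.5001 0.    ]
scene spanner [([304.3, 263.6], 0.62), ([165.8, 164.1], 0.47)] [0.6205 0.1838 0.    ]
side hitch [([292.4, 190.2], 0.93)] [0.6129 0.1743 0.08  ]
side dolly [([292.0, 206.5], 0.9)] [0.6187 0.1924 0.    ]
side socket [([307.7, 261.1], 0.78)] [ 0.5747 -0.1119  0.028 ]
side head_top [([306.5, 254.6], 0.85)] [ 0.5699 -0.112   0.054 ]
side handle_grip [([271.8, 269.9], 0.76), ([268.9, 163.
[... 281 characters left out ...]
7.4], 0.27)] [0.405  0.4443 0.    ]
side mug [([271.8, 162.7], 0.63)] [0.6259 0.5061 0.    ]
side spanner [([293.3, 382.6], 0.82)] [ 0.4339 -0.4434  0.    ]
wrist hitch [] 
wrist dolly [] 
wrist socket [] 
wrist head_top [] 
wrist handle_grip [([6.3, 390.4], 0.48)] [ 0.4827 -0.1853  0.044 ]
wrist handle_pin [([40.1, 408.5], 0.5)] [ 0.5435 -0.0971  0.038 ]
wrist pull_bar [] 
wrist tape_roll [] 
wrist reel [([217.6, 348.8], 0.73), ([34.7, 409.9], 0.68)] [0.4202 0.445  0.    ]
wrist mug [] 
wrist spanner [([8.0, 387.3], 0.33)] [ 0.5185 -0.2674  0.    ]
1.8 [-1.3878  0.3829  0.0439  1.5979 -0.0179  1.1612 -0.0499] [0.1801 0.6245 0.2503] [ 0.1399  0.9902 -0.     -0.    ] [-0.2511  0.2385 -0.338 ]
```

```bash
python3 -c "
import cv2,numpy as np
a=cv2.imread('pics/scene1.png');b=cv2.imread('pics/side1.png')
c=np.hstack([cv2.resize(a[130:340,90:480],None,fx=1.02,fy=1.02),cv2.resize(b[130:340,90:480],None,fx=1.02,fy=1.02)])
a=cv2.resize(a[130:340,110:470],(514,300));b=cv2.resize(b[130:410,110:470],(386,300))
c=np.vstack([cv2.resize(cv2.imread('pics/scene1.png')[110:340,100:500],(522,300)),cv2.resize(cv2.imread('pics/side1.png')[130:360,100:500],(522,300))])
cv2.imwrite('pics/v1.png',c)"
```

```text
(no output)
```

View pics/v1.png

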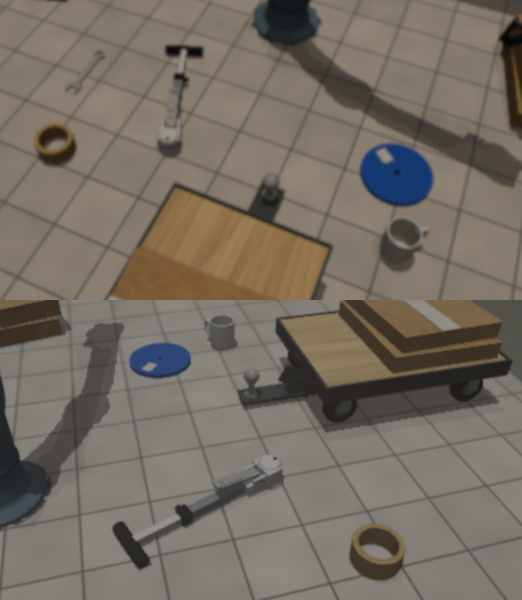

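```bash
cat > s2.py <<'E'
from h import *
np.set_printoptions(precision=4,suppress=True)
a=at_z("scene",(235.6,253.4),.143);b=at_z("scene",(352.8,299.4),.143);e=b-a;print("deck edge",a,b,np.linalg.norm(e),"yaw",np.arctan2(e[0],-e[1]))
def tip(yaw): return (R.from_euler("z",yaw)*R.from_euler("x",np.pi)).as_quat()
obs={n:[] for n in ["hitch","dolly","socket","head_top","handle_grip","handle_pin"]}
for i,(p,y) in enumerate([((.50,.10,.33),.0),((.45,-.10,.33),.3),((.56,-.0,.33),.3)]):
    move_ptp(p,tip(y)); pause(.3)
    P=camera_params("wrist");im=read_camera("wrist");save("wrist",f"w{i}.png",im)
    if i==0:print(-np.array(P["camera_from_world"])[:3,:3].T@np.array(P["camera_from_world"])[:3,3],P["camera_from_world"][2])
    for n in obs:
        l=tip_of("wrist",n)
        if l and l[0]["confidence"]>.4:
            obs[n].append(ray("wrist",l[0]["at"],P))
            print(i,n,np.round(l[0]["at"],1),round(l[0]["confidence"],2),at_z("wrist",l[0]["at"],{"hitch":.08,"dolly":0,"socket":.028,"head_top":.054,"handle_grip":.044,"handle_pin":.038}[n],P))
for n in obs:
    if len(obs[n])>1: print("tri",n,*tri(obs[n]))
print(read_time_s(),read_qpos())
E
python3 s2.py; python3 -c "
import cv2,numpy as np
cv2.imwrite('pics/v2.png',np.hstack([cv2.resize(cv2.imread(f'pics/w{i}.png'),(400,300)) for i in (0,1)]))"
```

```text
deck edge [0.7508 0.0167 0.143 ] [0.7495 0.3607 0.143 ] 0.34395778943175404 yaw -3.138005614539148
[0.5802 0.1013 0.4521] [-0.3108  0.0002 -0.9505  0.6101]
0 hitch [213.3  71.4] 0.57 [0.6169 0.1844 0.08  ]
0 dolly [225.2  76.2] 0.81 [0.617  0.1854 0.    ]
0 socket [ 83.8 214.5] 0.73 [0.4234 0.4258 0.028 ]
0 head_top [443.1 117.1] 0.95 [ 0.5699 -0.1038  0.054 ]
0 handle_grip [460.9 199.9] 0.95 [ 0.4533 -0.1531  0.044 ]
0 handle_pin [444.7 139.5] 0.91 [ 0.5386 -0.1172  0.038 ]
1 dolly [136.9   3.7] 0.66 [0.6159 0.1831 0.    ]
1 socket [322.   77.5] 0.61 [ 0.5709 -0.1085  0.028 ]
1 head_top [319.8  74.4] 0.56 [ 0.571  -0.1027  0.054 ]
1 handle_grip [324.3 169. ] 0.6 [ 0.4594 -0.1466  0.044 ]
1 handle_pin [322.8 102.2] 0.67 [ 0.5401 -0.1183  0.038 ]
2 dolly [172.7  86.6] 0.64 [0.6152 0.1856 0.    ]
2 socket [364.6 175.3] 0.95 [ 0.5745 -0.1073  0.028 ]
2 head_top [368.3 182.4] 0.65 [ 0.571  -0.1074  0.054 ]
2 handle_grip [363.4 262.6] 0.75 [ 0.4562 -0.1488  0.044 ]
2 handle_pin [368.9 203.3] 0.66 [ 0.5411 -0.1241  0.038 ]
tri dolly [ 0.6163  0.1859 -0.003 ] [0.0009982821130767856, 0.0009406083588334804, 0.0014580345066483222]
tri socket [0.5916 0.0016 0.5165] [0.04510014912212839, 0.10004553177014174, 0.0647128500389391]
tri head_top [ 0.5707 -0.1038  0.0568] [0.001482636290030409, 0.001316212264764899, 0.002660467917578607]
tri handle_grip [ 0.4603 -0.144   0.0572] [0.0027970630343893167, 0.0012887860513728685, 0.001637217841697435]
tri handle_pin [ 0.5399 -0.1203  0.0367] [0.0026211645270980163, 0.0019060517498526968, 0.004197200895222973]
7.4417 [-0.8884  0.2031  0.9378  1.7551 -0.1714  1.2695 -1.1799]
```

View pics/v2.png

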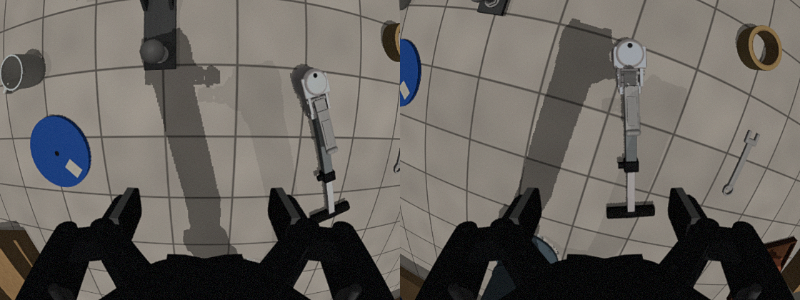

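```bash
python3 -c "
import cv2,numpy as np
o=[]
for f,(x,y) in [('scene1',(305,250)),('side1',(292,190)),('w0',(216,68)),('w2',(170,80))]:
    a=cv2.imread(f'pics/{f}.png')[y-25:y+25,x-33:x+33]; a=cv2.resize(a,(396,300),interpolation=cv2.INTER_CUBIC); a=cv2.convertScaleAbs(a,alpha=1.6,beta=15)
    for k in range(0,66,10): cv2.putText(a,str(x-33+k),(k*6,8),0,.3,(0,255,255)); cv2.line(a,(k*6,10),(k*6,16),(0,255,255))
    for k in range(5,50,10): cv2.putText(a,str(y-25+k),(0,k*6+3),0,.3,(0,255,255)); cv2.line(a,(20,k*6),(26,k*6),(0,255,255))
    o.append(a)
cv2.imwrite('pics/v3.png',np.vstack([np.hstack(o[:2]),np.hstack(o[2:])]))"
```

```text
(no output)
```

View pics/v3.png

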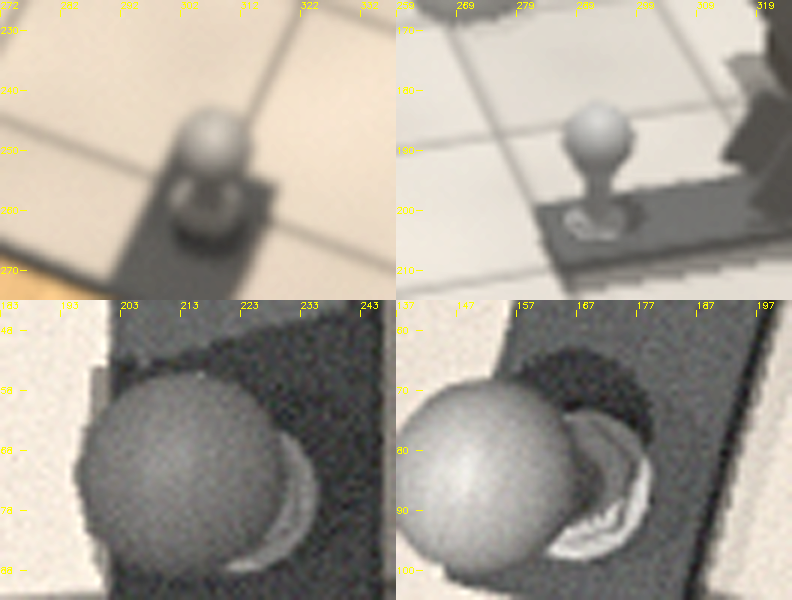

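```bash
cat > s3.py <<'E'
from h import *
np.set_printoptions(precision=4,suppress=True)
def M(p,q):
    T=np.eye(4);T[:3,:3]=R.from_quat(q).as_matrix();T[:3,3]=p;return T
P=camera_params("wrist");C=np.array(P["camera_from_world"])@M(read_eef_pos(),read_tcp_rot())
P0={"K":P["K"],"camera_from_world":C@np.linalg.inv(M((.5,.1,.33),R.from_euler("x",np.pi).as_quat()))}
rs=[ray("scene",(307.2,248.4)),ray("side",(292.3,187.4)),ray("wrist",(212.8,71.6),P0),ray("wrist",(150.9,83.9),P)]
print(tri(rs));print("wrist only",tri(rs[2:]));print("fixed only",tri(rs[:2]))
p=tri(rs)[0]
for c,pp in (("scene",None),("side",None),("wrist",P0),("wrist",P)): print(c,proj(c,p,pp))
# feasibility of handle arc with tilts
yaw=.372;hx=np.array([np.cos(yaw),np.sin(yaw),0]);z=np.array([0,0,1])
sock=np.array([.571,-.1045,.028]);pin=sock-.034*hx+.010*z
for sgn in (0,np.pi):
  for th in (0,.5,.9):
    pt=pin+.085*(-np.cos(th)*hx+np.sin(th)*z)+ (0.006*z if th==0 else 0)
    print(sgn,th,[(t,inverse_kinematics(pt,(R.from_euler("z",yaw+sgn)*R.from_euler("y",t if sgn==0 else -t)*R.from_euler("x",np.pi)).as_quat()) is not None) for t in (-.4,-.2,0,.2,.4,.6,.9)])
E
python3 s3.py
```

```text
(array([0.6161, 0.1844, 0.0841]), [0.0006273715162023882, 0.0006543731494234323, 0.0011932675116767821, 0.00030203899666917473])
wrist only (array([0.6164, 0.1824, 0.0889]), [0.00021615771945633687, 0.0002161577194564007])
fixed only (array([0.6157, 0.1849, 0.0839]), [6.246311188620103e-05, 6.24631118862363e-05])
scene [306.9901 248.3946]
side [292.4951 187.4234]
wrist [211.9041  72.1686]
wrist [151.0247  84.1115]
0 0 [(-0.4, True), (-0.2, True), (0, True), (0.2, True), (0.4, True), (0.6, True), (0.9, True)]
0 0.5 [(-0.4, True), (-0.2, True), (0, True), (0.2, True), (0.4, True), (0.6, True), (0.9, True)]
0 0.9 [(-0.4, True), (-0.2, True), (0, True), (0.2, True), (0.4, True), (0.6, True), (0.9, True)]
3.141592653589793 0 [(-0.4, True), (-0.2, True), (0, True), (0.2, True), (0.4, True), (0.6, True), (0.9, True)]
3.141592653589793 0.5 [(-0.4, True), (-0.2, True), (0, True), (0.2, True), (0.4, True), (0.6, True), (0.9, True)]
3.141592653589793 0.9 [(-0.4, True), (-0.2, True), (0, True), (0.2, True), (0.4, True), (0.6, True), (0.9, True)]
```

```bash
cat >> h.py <<'E'
np.set_printoptions(precision=4,suppress=True)
def Q(yaw,t=0): return (R.from_euler("z",yaw)*R.from_euler("y",t)*R.from_euler("x",np.pi)).as_quat()
Z=np.array([0,0,1.])
def H(yaw): return np.array([np.cos(yaw),np.sin(yaw),0])
E
cat > s4.py <<'E'
from h import *
yaw=.372;hx=H(yaw);sock=np.array([.571,-.1045,.028]);pin=sock-.034*hx+.010*Z
g=lambda th:pin+.085*(-np.cos(th)*hx+np.sin(th)*Z)+.003*(np.cos(th)*Z+np.sin(th)*hx)
move_ptp(g(0)+.10*Z,Q(yaw)); movel(g(0),speed=.15)
print(read_eef_pos(),read_ft_force()); f0=read_ft_force()
move_gripper(.02,30); print("gap",read_finger_gap(),read_ft_force())
for th in np.arange(.12,.97,.12):
    movel(g(th),Q(yaw,th),speed=.08); print(round(th,2),read_ft_force()-f0,read_finger_gap())
pause(.2);move_gripper(.07)
th=.96;movel(read_eef_pos()+.08*(np.cos(th)*Z+np.sin(th)*hx),speed=.2)
p=np.array([.50,-.12,.30]);move_ptp(p,Q(yaw)); pause(.2)
P=camera_params("wrist");save("wrist","w4.png")
for n,z in (("socket",.028),("head_top",.054),("handle_pin",.038),("handle_grip",.105)):
    l=tip_of("wrist",n)
    if l: print(n,np.round(l[0]["at"],1),round(l[0]["confidence"],2),at_z("wrist",l[0]["at"],z,P))
save("side","side4.png")
for n,z in (("head_top",.054),("handle_grip",.105)):
    l=tip_of("side",n)
    if l: print("side",n,np.round(l[0]["at"],1),round(l[0]["confidence"],2),at_z("side",l[0]["at"],z))
print(read_time_s())
a=cv2.imread("pics/w4.png");b=cv2.imread("pics/side4.png")
cv2.imwrite("pics/v4.png",np.hstack([cv2.resize(a,(400,300)),cv2.resize(b[200:350,190:390],(400,300))]))
E
python3 s4.py
```

```text
[ 0.4613 -0.1479  0.0418] [-0.0215 -0.312   0.0279]
gap 0.025356092260676585 [-0.2427  1.2156  2.9296]
0.12 [0.4638 2.61   3.1824] 0.02573639881421229
0.24 [1.8033 3.314  2.9974] 0.02560574557652185
0.36 [0.5679 1.6001 4.006 ] 0.024867330153839552
0.48 [-0.4396  1.0049  4.2921] 0.02568813376262826
0.6 [-1.2536 -0.2725  4.8003] 0.025465438869577247
0.72 [ 0.625  -1.5478  5.7697] 0.025846437654822266
0.84 [ 0.9421 -0.2861  4.9149] 0.02583367789571341
0.96 [1.8176 0.531  4.6309] 0.02537998830826346
socket [296.9 107.9] 0.76 [ 0.5724 -0.1046  0.028 ]
head_top [298.7 111.8] 0.8 [ 0.5693 -0.107   0.054 ]
handle_pin [454.9 269. ] 0.37 [ 0.4552 -0.4089  0.038 ]
handle_grip [297.1 184.6] 0.68 [ 0.502  -0.1301  0.105 ]
side head_top [308.9 252.4] 0.8 [ 0.5793 -0.105   0.054 ]
side handle_grip [283.5 246.2] 0.53 [ 0.5011 -0.1175  0.105 ]
14.8917
```

View pics/v4.png

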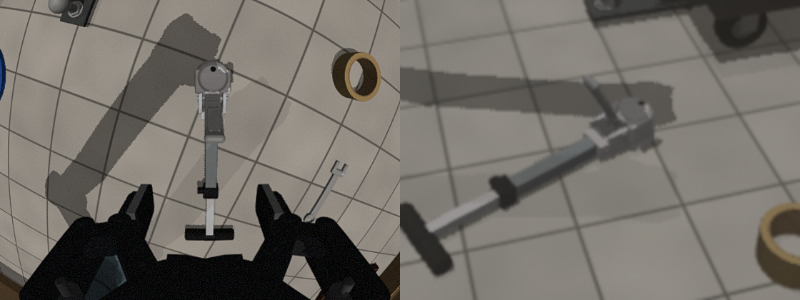

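```bash
cat > s5.py <<'E'
from h import *
yaw=.372;hx=H(yaw);sock=np.array([.5715,-.1052,.028]);off=np.array([-.003,0,.011])
def tcp(s,t,yaw=yaw): return s+(R.from_euler("z",yaw)*R.from_euler("y",t)).apply(off)
move_gripper(.083); g=tcp(sock,0)
move_ptp(g+.09*Z,Q(yaw)); movel(g,speed=.12); print(read_eef_pos(),read_ft_force())
move_gripper(.05,100); f0=read_ft_force();print("gap",read_finger_gap(),f0)
movel(tcp(sock+.03*Z,-.09),Q(yaw,-.09),speed=.06);print(read_ft_force(),read_ft_torque(),read_finger_gap())
s=sock.copy();s[2]=.165
movel(tcp(s,-.2),Q(yaw,-.2),speed=.12);print(read_ft_force(),read_ft_torque(),read_finger_gap())
B=np.array([.6161,.1845,.165])
movel(tcp(B,-.2),Q(yaw,-.2),speed=.15);pause(.3);print(read_eef_pos(),tcp(B,-.2),read_ft_force(),read_ft_torque(),read_finger_gap())
save("side","side5.png");rs=[]
for c in("side","scene"):
    if c=="scene": save(c,"scene5.png")
    for n in ("head_top","socket","handle_grip"):
        l=tip_of(c,n)
        if l: print(c,n,np.round(l[0]["at"],1),round(l[0]["confidence"],2),"expect socket",proj(c,B))
print(read_time_s())
a=cv2.imread("pics/side5.png");b=cv2.imread("pics/scene5.png")
cv2.imwrite("pics/v5.png",np.hstack([cv2.resize(a[100:250,190:390],(400,300)),cv2.resize(b[150:300,200:400],(400,300))]))
E
python3 s5.py
```

```text
[ 0.5694 -0.1067  0.0397] [ 0.7264 -0.3662  0.4287]
gap 0.056246711833493855 [-1.2716  0.88    5.1996]
[-0.641  -0.3045 -5.1583] [-0.4263  0.5695  0.0191] 0.05610950408595154
[ 0.0807 -0.4309 -7.3783] [ 0.0762 -0.0718 -0.0162] 0.05665314027711118
[0.6113 0.1824 0.1752] [0.6113 0.1826 0.1752] [-0.8941  0.7107 -6.8479] [-0.0088 -0.1097  0.0112] 0.05627919692116706
side head_top [295.4 161.4] 0.85 expect socket [293.0341 166.2564]
side socket [292.5 170.3] 0.95 expect socket [293.0341 166.2564]
side handle_grip [270.8 152.4] 0.45 expect socket [293.0341 166.2564]
scene head_top [308.6 228.1] 0.64 expect socket [309.1726 233.3179]
scene socket [308.3 233.7] 0.91 expect socket [309.1726 233.3179]
scene handle_grip [312.4 223.5] 0.52 expect socket [309.1726 233.3179]
21.6917
```

View pics/v5.png

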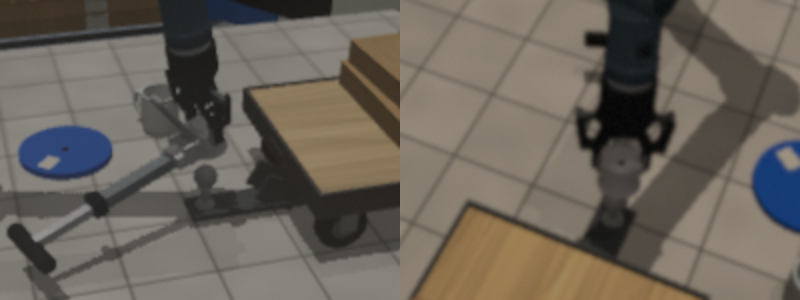

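```bash
cat > s6.py <<'E'
from h import *
yaw=.372;off=np.array([-.003,0,.011]);s=.42
Rb=R.from_euler("z",yaw)*R.from_euler("y",-s);e=read_eef_pos();sk=e-Rb.apply(off)
print("pred sock",sk,"top",sk+Rb.apply([0,0,.026]),"grip end",sk+Rb.apply([-.335,0,-.008]))
for n,o in (("socket",[0,0,0]),("head_top",[0,0,.026]),("pull_bar",[0,0,0])):
    rs=[]
    for c in("side","scene","wrist"):
        read_camera(c);P=camera_params(c);l=tip_of(c,n)
        if l and l[0]["confidence"]>.4:
            if c!="wrist": rs.append(ray(c,l[0]["at"],P))
            print(c,n,np.round(l[0]["at"],1),round(l[0]["confidence"],2),"pred",proj(c,sk+Rb.apply(o),P))
    if len(rs)>1: print("tri",tri(rs))
a=cv2.imread("pics/side5.png")[140:220,190:320];a=cv2.resize(a,None,fx=6,fy=6,interpolation=cv2.INTER_CUBIC)
a=cv2.convertScaleAbs(a,alpha=1.7,beta=15)
for o in ([0,0,0],[0,0,.026],[-.335,0,-.008],[0,0,-.028]):
    p=proj("side",sk+Rb.apply(o));cv2.circle(a,tuple(int(v) for v in ((p-[190,140])*6+3)),3,(0,0,255),-1)
cv2.imwrite("pics/v6.png",a)
E
python3 s6.py
```

```text
pred sock [0.618  0.1853 0.1663] top [0.6082 0.1815 0.1901] grip end [0.3361 0.0753 0.0224]
side socket [292.4 166.2] 0.97 pred [293.5502 165.6945]
scene socket [309.7 235.5] 0.8 pred [309.2286 233.6665]
wrist socket [287.1 270. ] 0.83 pred [287.5856 268.9101]
tri (array([0.6175, 0.1889, 0.1612]), [0.0023576015609321366, 0.0023576015609321475])
side head_top [292.4 159.9] 0.65 pred [291.091  160.1531]
scene head_top [308.2 226.8] 0.68 pred [309.8835 225.8324]
wrist head_top [284.6 301.1] 0.72 pred [287.7358 311.4109]
tri (array([0.6127, 0.179 , 0.1911]), [0.0011061253091704396, 0.001106125309170373])
side pull_bar [294.9 171. ] 0.62 pred [293.5502 165.6945]
scene pull_bar [312.4 234.6] 0.81 pred [309.2286 233.6665]
wrist pull_bar [286.4 272.5] 0.66 pred [287.5635 268.9052]
tri (array([0.616 , 0.1883, 0.1505]), [0.008858692697519386, 0.008858692697519327])
```

View pics/v6.png

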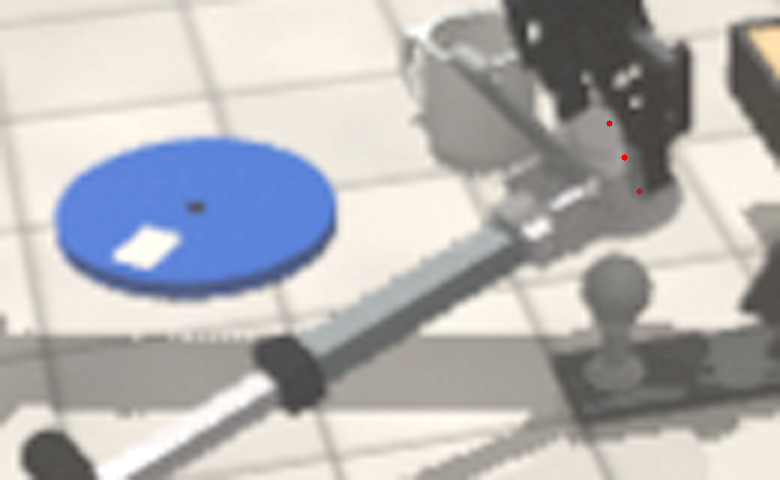

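```bash
cat > s7.py <<'E'
from h import *
yaw=.372;off=np.array([-.003,0,.011]);B=np.array([.6161,.1845,.084])
lat=np.zeros(3)
def go(d,speed):
    z=B[2]+d
    for _ in range(3): s=np.arcsin((z-.028)/.335); z=B[2]+d*np.cos(s)
    Rb=R.from_euler("z",yaw)*R.from_euler("y",-s)
    movel(B+lat+Rb.apply(np.array([0,0,d])+off),Q(yaw,-(s-.22)),speed=speed); return s
go(.045,.1);pause(.1);f0=read_ft_force();print(f0,read_finger_gap())
d=.042
while d>.004:
    s=go(d,.03);pause(.04);f=read_ft_force()-f0
    print(round(d,4),round(s,3),f,f.dot(H(yaw)),1e3*lat[:2])
    if f[2]>6: break
    fl=np.array([f[0],f[1],0]);n=np.linalg.norm(fl)
    if n>3: lat+=.0007*fl/n
    d-=.003 if d>.026 else .0012
print(read_time_s(),read_eef_pos(),read_tcp_rot())
E
python3 s7.py
```

```text
[-1.0433 -0.2291 -7.706 ] 0.05610555209961814
0.042 0.291 [0.8719 0.308  0.8955] 0.924190388701095 [0. 0.]
0.039 0.283 [2.7644 0.4497 0.9288] 2.7388042208877827 [0. 0.]
0.036 0.274 [3.318  0.2693 0.2368] 3.188963867535672 [0. 0.]
0.033 0.265 [ 3.8636 -0.6249  0.6578] 3.3722316994485806 [0.6977 0.0566]
0.03 0.257 [3.1484 1.5073 1.4839] 3.4808921552216527 [ 1.3887 -0.0551]
0.027 0.248 [5.6515 1.0913 1.3676] 5.661611891755878 [2.0201 0.2471]
0.024 0.239 [6.3451 2.4085 0.5973] 6.786522638169872 [2.7074 0.3799]
0.0228 0.236 [ 5.4339  1.401  -0.0015] 5.571473275190122 [3.3618 0.6283]
0.0216 0.232 [5.4263 1.1852 1.4953] 5.485995576464646 [4.0397 0.803 ]
0.0204 0.228 [4.7397 0.3891 0.6995] 4.5569459816011415 [4.7236 0.9524]
0.0192 0.225 [2.3944 0.6329 0.8165] 2.460628449812657 [5.4212 1.0097]
0.018 0.221 [ 1.2732  1.4864 -0.0985] 1.726373335070183 [5.4212 1.0097]
0.0168 0.218 [0.6922 0.3782 0.7615] 0.782321088950678 [5.4212 1.0097]
0.0156 0.214 [ 1.012  -0.3181 -0.0965] 0.8271602529411899 [5.4212 1.0097]
0.0144 0.211 [ 0.985  -0.0301 -0.3264] 0.9067269307416264 [5.4212 1.0097]
0.0132 0.207 [0.7309 0.1988 4.4568] 0.7531531035633732 [5.4212 1.0097]
0.012 0.204 [-1.7512  0.2921 12.8272] -1.5252038421392335 [5.4212 1.0097]
28.2417 [0.6155 0.1827 0.1075] [ 0.9827  0.1848 -0.007   0.0013]
```

```bash
cat > s8.py <<'E'
from h import *
yaw=.372;B=np.array([.6161,.1845,.0845]);s=.204
move_gripper(.083);pause(.2);print("released",read_ft_force())
q=read_tcp_rot();ax=R.from_quat(q).apply([0,0,-1])
movel(read_eef_pos()+.10*ax,speed=.15);pause(.1)
P=camera_params("wrist");im=read_camera("wrist");save("wrist","w8.png",im)
Rb=R.from_euler("z",yaw)*R.from_euler("y",-s);top=B+Rb.apply([0,0,.038])
l=tip_of("wrist","head_top");print("wrist",l[:1],proj("wrist",top,P), at_z("wrist",l[0]["at"],top[2],P) if l else "",top)
rs=[]
for c in("side","scene"):
    read_camera(c);l=tip_of(c,"head_top")
    if l: print(c,l[0],proj(c,top))
    if c=="side": save(c,"side8.png")
print(read_time_s(),read_eef_pos())
a=cv2.imread("pics/side8.png");b=cv2.imread("pics/w8.png")
cv2.imwrite("pics/v8.png",np.hstack([cv2.resize(a[140:230,190:310],(400,300)),cv2.resize(b,(400,300))]))
E
python3 s8.py
```

```text
released [-0.4157  0.5506  0.0409]
wrist [{'at': [284.6, 230.6], 'confidence': 0.97}] [286.4621 229.3473] [0.6076 0.1825 0.1217] [0.6089 0.1817 0.1217]
side {'at': [295.1, 180.6], 'confidence': 0.66} [290.8681 178.4866]
scene {'at': [305.5, 237.1], 'confidence': 0.6} [307.9961 239.3798]
30.0917 [0.6158 0.1832 0.2054]
```

View pics/v8.png

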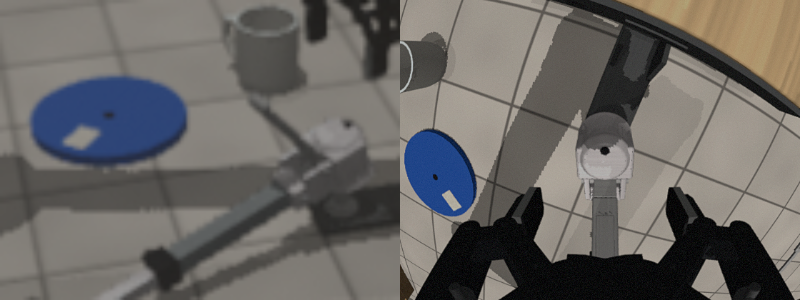

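```bash
cat > s9.py <<'E'
from h import *
yaw=.372;s=.185;Rb=R.from_euler("z",yaw)*R.from_euler("y",-s);u=Rb.apply([0,0,1.])
top=np.array([.6082,.1822,.1217])
move_gripper(0,40)
go=lambda h,v:movel(top+u*(h+.019),Q(yaw,-s),speed=v)
go(.05,.2);go(.012,.08);pause(.1);f0=read_ft_force();h=.009
while h>-.022:
    go(h,.03);pause(.04);f=read_ft_force()-f0;n=f.dot(u);print(round(h,4),f,round(n,1))
    if n>19: break
    h-=.0015 if n<3 else (.0008 if n<14 else .0004)
pause(.3);print(read_ft_force()-f0,read_eef_pos()-u*.019,read_time_s())
E
python3 s9.py
```

```text
0.009 [-0.2936 -0.1343  0.1572] 0.2
0.0075 [-1.0349  0.5608 -0.2643] -0.1
0.006 [-1.1795 -0.448  -0.5366] -0.3
0.0045 [-0.7968  0.5106 -0.5227] -0.4
0.003 [-0.8399  0.4997 -0.9197] -0.8
0.0015 [-0.9355 -0.3554  0.1216] 0.3
0.0 [-0.8178  1.3741 -0.5512] -0.5
-0.0015 [-0.8095 -0.1501 -0.5753] -0.4
-0.003 [-2.5614 -0.0252  3.6459] 4.0
-0.0038 [-3.2502 -0.3594  6.7182] 7.2
-0.0046 [-3.5433 -0.4983  6.939 ] 7.5
-0.0054 [-3.9532 -0.3085  7.0414] 7.6
-0.0062 [-3.8962  0.9601  6.9534] 7.4
-0.007 [-3.0754  0.7556  7.269 ] 7.6
-0.0078 [-4.3908 -0.2698  7.4494] 8.1
-0.0086 [-3.4387  0.522   6.9033] 7.3
-0.0094 [-3.3853  0.5897  7.9064] 8.3
-0.0102 [-3.4127 -0.9268  7.4727] 8.0
-0.011 [-4.1464 -0.2414  7.976 ] 8.6
-0.0118 [-3.3311  0.5627  7.8029] 8.2
-0.0126 [-3.3295  0.1465  7.5597] 8.0
-0.0134 [-4.0986 -0.4067  8.4276] 9.0
-0.0142 [-3.4178 -0.0647  8.1009] 8.6
-0.015 [-4.5208 -0.0557 11.0232] 11.6
-0.0158 [-7.4415 -0.6233 14.6042] 15.7
-0.0162 [-7.6409 -0.6262 16.5829] 17.7
-0.0166 [-8.8841 -0.8829 18.3083] 19.6
[-9.1701 -1.3295 18.5146] [0.6119 0.1832 0.1084] 40.1333
```

```bash
cat > s10.py <<'E'
from h import *
yaw=.372;s=.168;Rb=R.from_euler("z",yaw)*R.from_euler("y",-s);B=np.array([.6161,.1845,.084])
def pose(th,c):
    n=np.array([np.sin(th),0,np.cos(th)]);p=np.array([-.034,0,.010])+.085*np.array([-np.cos(th),0,np.sin(th)])+(.0095+c)*n
    a=.7*th;tip=np.array([np.sin(a),0,np.cos(a)])
    return B+Rb.apply(p+.019*tip),Q(yaw,a-s)
u=Rb.apply([0,0,1.]);movel(read_eef_pos()+.09*u,speed=.25)
p,q=pose(1.0,.03);p0,_=pose(1.0,.06)
movel(p0+.02*Z,q,speed=.25);movel(p,q,speed=.15);pause(.1);f0=read_ft_force();print(f0)
for th in np.r_[1.0,np.arange(.9,-.01,-.1)]:
    movel(*pose(th,.0),speed=.09);f=read_ft_force()-f0;print(round(th,2),f,round(np.linalg.norm(f),1))
    if np.linalg.norm(f)>22: print("STOP");break
else:
    for c in np.arange(-.001,-.0075,-.001):
        movel(*pose(0,c),speed=.03);pause(.04);f=read_ft_force()-f0;print(round(c,4),f,round(f.dot(u),1))
        if f.dot(u)>13: break
print(read_time_s(),read_eef_pos())
E
python3 s10.py
```

```text
[-0.0706  0.7324  1.0009]
1.0 [-0.8299 -0.8248 -0.5956] 1.3
0.9 [-0.5208 -0.525  -0.5767] 0.9
0.8 [ 0.7681 -1.255   0.5885] 1.6
0.7 [-0.5112 -0.2326 -1.3863] 1.5
0.6 [ 0.0532 -0.5501 -0.9922] 1.1
0.5 [ 0.007   0.3885 -0.5152] 0.6
0.4 [-0.5347 -0.4501 -1.6911] 1.8
0.3 [-0.0567 -0.5351 -0.6101] 0.8
0.2 [-0.1559 -0.7772 -0.533 ] 1.0
0.1 [ 0.6343 -0.2924 -0.7782] 1.0
0.0 [-0.6419 -0.7956 -1.2207] 1.6
-0.001 [-2.6947 -0.72    5.5089] 5.9
-0.002 [-5.3958 -1.5267 13.0139] 13.8
45.675 [0.5018 0.1401 0.1014]
```

```bash
cat > s11.py <<'E'
from h import *
yaw=.372;s=.168
movel(read_eef_pos()+.10*Z,speed=.25)
move_ptp([.50,.14,.30],Q(yaw));pause(.2)
P=camera_params("wrist");save("wrist","w11.png");save("side","side11.png")
Rb=R.from_euler("z",yaw)*R.from_euler("y",-s);B=np.array([.6161,.1845,.084])
read_camera("wrist")
for n,o in(("handle_grip",[-.119,0,.016]),("head_top",[0,0,.026])):
    for c in ("wrist","side"):
        if c=="side":read_camera(c)
        l=tip_of(c,n);print(c,n,[(np.round(k["at"],1),round(k["confidence"],2)) for k in l[:2]],proj(c,B+Rb.apply(o)))
print(read_time_s(),read_ft_force())
a=cv2.imread("pics/side11.png");b=cv2.imread("pics/w11.png")
cv2.imwrite("pics/v11.png",cv2.convertScaleAbs(np.hstack([cv2.resize(a[140:230,190:310],(400,300)),cv2.resize(b[60:300,120:440],(400,300))]),alpha=1.5,beta=10))
E
python3 s11.py
```

```text
wrist handle_grip [(array([88.1, 10.6]), 0.74)] [287.759  171.7133]
side handle_grip [(array([260.8, 197.4]), 0.63)] [262.7842 200.536 ]
wrist head_top [(array([286.6,  63.8]), 0.76), (array([288.5, 171.4]), 0.17)] [287.8829  60.152 ]
side head_top [] [291.6012 181.3048]
47.3583 [-1.0112 -0.301  -0.4064]
```

View pics/v11.png

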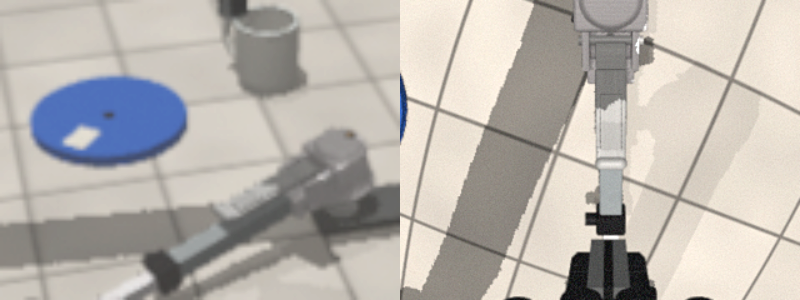

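```bash
cat > s12.py <<'E'
from h import *
yaw=.372;s=.168;Rb=R.from_euler("z",yaw)*R.from_euler("y",-s);B=np.array([.6161,.1845,.084]);u=Rb.apply([0,0,1.])
def go(r,c,v): movel(B+Rb.apply([-.034-r,0,.0195+c+.019]),Q(yaw,-s),speed=v)
go(.1,.04,.25);go(.1,.004,.1);pause(.1);f0=read_ft_force()
for c in np.arange(.002,-.009,-.001):
    go(.1,c,.04);pause(.04);n=(read_ft_force()-f0).dot(u);print(round(c,4),round(n,1))
    if n>17: break
go(.1,.03,.15);pause(.2)
save("wrist","w12.png");movel(read_eef_pos()+.12*Z,speed=.25);pause(.2);save("side","side12.png");save("scene","scene12.png")
print(read_time_s(),read_eef_pos(),read_ft_force())
a=cv2.imread("pics/side12.png");b=cv2.imread("pics/w12.png")
cv2.imwrite("pics/v12.png",cv2.convertScaleAbs(np.hstack([cv2.resize(a[165:255,170:290],(400,300)),cv2.resize(b[0:240,120:440],(400,300))]),alpha=1.5,beta=10))
E
python3 s12.py
```

```text
0.002 15.1
0.001 21.9Traceback (most recent call last):
  File "s12.py", line 9, in <module>
    save("wrist","w12.png");movel(read_eef_pos()+.12*Z,speed=.25);pause(.2);save("side","side12.png");save("scene","scene12.png")
                            ~~~~~^^^^^^^^^^^^^^^^^^^^^^^^^^^^^^^^
bench.MotionError: the arm cannot follow that straight line within its joint ranges
```

```bash
cat > s13.py <<'E'
from h import *
move_ptp([.50,.14,.28],Q(.372));pause(.2)
save("side","side12.png");save("wrist","w13.png")
print(read_time_s(),read_eef_pos(),read_ft_force())
a=cv2.imread("pics/side12.png");b=cv2.imread("pics/w12.png")
cv2.imwrite("pics/v12.png",cv2.convertScaleAbs(np.hstack([cv2.resize(a[165:225,215:305],(420,280),interpolation=cv2.INTER_CUBIC),cv2.resize(b[0:240,140:420],(327,280))]),alpha=1.5,beta=10))
E
python3 s13.py
```

```text
50.9 [0.4989 0.1397 0.2787] [-0.0861 -0.2358  0.6212]
```

View pics/v12.png

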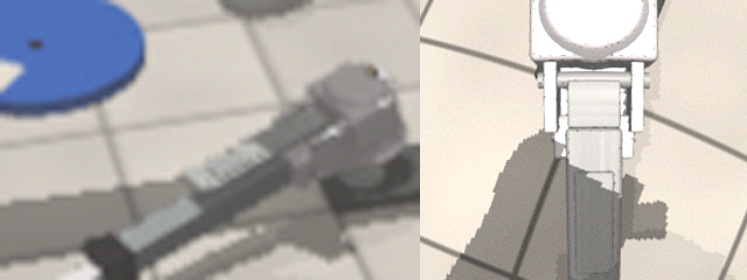

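```bash
cat > s14.py <<'E'
from h import *
yaw=.372;s=.168;Rb=R.from_euler("z",yaw)*R.from_euler("y",-s);B=np.array([.6161,.1845,.084]);u=Rb.apply([0,0,1.])
def go(r,c,v): movel(B+Rb.apply([-.034-r,0,.0195+c+.019]),Q(yaw,-s),speed=v)
go(.085,.04,.3);pause(.1);f0=read_ft_force();go(.085,.009,.15)
for r in (.085,.065):
    for c in np.arange(.007,-.008,-.001):
        go(r,c,.06);n=(read_ft_force()-f0).dot(u);
        if n>1.5: print(r,round(c,4),round(n,1))
        if n>15: break
    go(r,.009,.15)
go(.065,.03,.2);move_ptp([.50,.14,.28],Q(yaw));pause(.1)
save("side","side14.png");save("scene","scene14.png");print(read_time_s(),read_ft_force())
for n in ("tape_roll","reel","mug","spanner"):
    l=tip_of("scene",n);print(n,[np.round(at_z("scene",k["at"],0),3) for k in l[:2]])
E
python3 s14.py
```

```text
0.085 0.003 1.8
0.085 -0.001 5.4
0.085 -0.002 13.8
0.085 -0.003 22.7
0.065 -0.001 4.6
0.065 -0.002 14.3
0.065 -0.003 21.7
59.2917 [-0.5299  1.0592 -0.4224]
tape_roll [array([ 0.699, -0.371,  0.   ])]
reel [array([0.431, 0.444, 0.   ]), array([0.569, 0.179, 0.   ])]
mug [array([0.628, 0.498, 0.   ])]
spanner [array([ 0.428, -0.442,  0.   ])]
```

```bash
python3 -c "
from bench import *
sign_off()"
```

```text
the job is handed in; nothing more can be done
```

The pull bar is hitched to the dolly and locked on, and I handed the job in at about 59 s of the 72 s allowed. No verdict came back.

- **Handle raised:** I gripped the blade and raised it along its arc to about 0.95 rad. The pictures showed it up before I lifted the coupler, and again when it sat on the ball before the push.
- **Coupler home:** I measured the ball at about (0.616, 0.1845, 0.084) m and lowered the coupler until it sat on its buffer. I then let go and pushed down on the top with closed fingers. The force stayed at 7–9 N for about 12 mm, then rose steeply, and I stopped at about 20 N. Afterwards the brass pin showed at the top of the head.
- **Handle locked:** I pressed the handle down to its stop. Contact came at the same, flat height 65 mm and 85 mm from the pin, and the blade looks parallel to the tube.
- **Grip end and surroundings:** The bar slopes down to the platform and the gripper is clear. The bystander readings match the first ones to within about 15 mm, which is detector noise. The arm never went near them.

Three readings did not fit cleanly:

- **Sideways push:** while lowering there was up to about 7 N sideways. I followed it by about 5.5 mm until it faded.
- **Light handle stroke:** the handle showed almost no force on the way down, where I expected about 4 N.
- **High touch at 100 mm:** one touch there met resistance at least 3 mm above the flat line and reached 22 N on the handle. I took that as a thicker blade end.

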